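# Sweep the slab clean and spray it for the next mix

### The arm

A 7-joint arm with a two-finger parallel gripper is mounted at the origin on the work surface. World frame = base frame: x ahead of the robot, y to its left, z up, the work surface at z = 0. Lengths are in m, angles in rad, forces in N, time in s.
With the tool pointing down it reaches from about 0.4 to 0.85 m from the base axis. Payload 4.5 kg.
Tool frame: the origin (TCP) lies at the very end of the fingers, on their centre line; the grasp point (between the pads) lies 19 mm behind it (ctrl.grip_point_offset is the distance from the TCP to the grasp point, in m); z points along the fingers, y is the line along which they close (so a half turn about z gives the same grasp; the last joint's range is limited). The gripper opens to 88 mm and grips with 3 to 60 N. Pads are 18 mm wide; open, the fingers measure 123 mm over their backs; the gripper's body (75 mm by 187 mm) begins 45 mm behind the grasp point.
Start: joints at [1.171, 0.689, -0.195, 1.565, 0.157, 0.902, -0.215], TCP at [0.263, -0.567, 0.239] pointing down, gripper open.
Joint ranges: [-3.01, 3.01], [-0.46, 2.08], [-1.47, 1.51], [0.13, 2.56], [-1, 4.14], [0.04, 2.09], [-2.66, 2.66]. Speed limits (rad/s): [2.57, 2.57, 3.14, 3.14, 3.14, 3.14, 3.14].

### API

Orientations are given as a unit quaternion [w, x, y, z].
In Python, from rig import ctrl gives the robot as it stands.
- The arm moves only by the tool servo_tool, never from a script. Its argument "moves" is a list of rows, each a list of 3 entries, a list of its own where there are three numbers: the shift along the world's x, y, z scaled (see below), then the turn, a rotation vector about the world's x, y, z scaled (see below), then the opening, from 0 (shut) to 1 (fully open). In form: [[[x, y, z], [rx, ry, rz], claw], ...]. A call has 1 to 12 rows; each row shifts and turns the commanded pose from where the row before left it; what a row does not reach is not made up. The controller multiplies each number of a shift by 200 mm and each number of a turn by pi rad. A row lasts 1/12 s, in which the tool goes at most 41.7 mm and 7.16 degrees, less where a joint would pass 70% of its speed; a pose out of reach is approached as far as the arm can. A call with a number of a shift or a turn outside -1 to 1 is refused whole. A call with a gripper value outside its range is refused whole. The fingers move at their own pace and stop on an object; "grip_force" is the grip in N (left out, the last holds). Time passes only in rows, so rows that do not move let the fingers close. It gives the time, the measured TCP pose, the force, the opening and the grip force at its end, in the units of the state.
- ctrl.read_state(): the state, without advancing time (a new reading comes with each control period).
- ctrl.read_camera(name): name is "side" or "top" or "wrist"; returns a dict with "frame" (480x640x3 uint8, blue, green, red), "z_map" (480x640 float32, m along the optical axis (not along the pixel's ray), 0 where there is no reading), "K" (3x3 intrinsics, pixels), "pose" (4x4, takes a point from camera to world coordinates). Camera axes: x right, y up, looking along -z (the intrinsics and any distortion apply to the point x, -y, -z); pixel columns grow to the right and rows downward; lengths in m; the calibration is good to about 2 mm. A picture is of the moment at which its call begins.
- ctrl.hand_in(): hands the job in; it is judged then, once.
The state is a dict: "clock": time; "qpos": joint angles; "joint_velocities": joint speeds; "effort": joint torques, N m; "tcp_pos": TCP position; "ee_rot": TCP orientation; "force": force on the tool from outside, world axes, zero at the start; "torque": the same for the moment, N m; "width": opening from 0.0 (shut) to 1.0 (fully open); "grip_force": force on a finger pad.
Only numpy, scipy, OpenCV 4.12 (cv2) and the standard library are available. Lean on these libraries where they do the work, as an engineer would, in place of code of your own. Each camera call takes 0.05 s, during which the arm holds its last target. There are 200 camera calls.

### The job

Get the slab ready for the next mix: using the scraper block, not the fingers, sweep all four stone chips off the slab into the tray at its end, and only then press the spray can's cap right down, without ramming it, and let it spring back up. The scraper must end standing upright on its mat; leave everything else alone.

Things in the scene. Friction and masses are not known exactly. Their poses are not given: they have to be found in the camera images.
- station: Fixed green slab 150 mm (x) by 170 mm (y), top at 40 mm; lips 5 mm thick, 10 mm high on it along both x edges (140 mm clear between) and the +y end. Its -y end is open and drops into a joined aluminium tray, y -85 to -185 mm, 140 mm wide inside, floor at 6 mm, walls 50 mm tall. Origin: on the table under the slab's centre.
- scraper: Scraper block: black rubber foot 125 mm (x) by 34 mm (y) by 20 mm tall; red handle on top, 60 mm (x) by 24 mm (y), from 20 to 62 mm above the underside. Origin: centre of the underside. About 180 g. Sweep with a long side of the foot; grip the handle across its 24 mm.
- mat: Fixed blue mat, the scraper's place, 200 mm (its x) by 110 mm (its y), 4 mm thick. Origin: centre of its underside.
- stand: Fixed clamp stand with an upright red spray can (52 mm across), white cap 34 mm across on top. Base 90 x 90 x 10 mm; post 12 mm thick, 145 mm tall, at y = +41 mm. Origin: on the table, on the can's axis, z up along it. The can is clamped at a different height each time: the cap's top, when up, is 197 to 232 mm above the table.
- cap (a joint): Sprung white cap of the spray can, sliding straight down: 0 m when up, 0.008 m fully down. Its spring takes about 3 N to start and 10 N fully down; it comes back by itself.
- chip0: Loose yellow chip of dental stone, about 22 mm across and 12 mm tall. Origin: centre of its underside (as it stood at the start).
- chip1: Loose yellow chip of dental stone, about 22 mm across and 12 mm tall. Origin: centre of its underside (as it stood at the start).
- chip2: Loose yellow chip of dental stone, about 22 mm across and 12 mm tall. Origin: centre of its underside (as it stood at the start).
- chip3: Loose yellow chip of dental stone, about 22 mm across and 12 mm tall. Origin: centre of its underside (as it stood at the start).
- cast: Bystander: white plaster dental model, a low block 60 x 66 x 29 mm with a row of teeth. Loose; leave alone. Origin: centre of its underside.
- amber: Bystander: amber glass bottle with black cap, 56 mm across, 130 mm tall. Loose; leave alone. Origin: centre of its underside.
- bowl: Bystander: green mixing bowl, 110 mm across, 60 mm tall. Loose; leave alone. Origin: centre of its underside.
- jar: Bystander: small clear jar, 48 mm across, 60 mm tall. Loose; leave alone. Origin: centre of its underside.
- spatula: Bystander: hand spatula 180 mm long, lying flat. Loose; leave alone. Origin: centre of its underside.
- brush: Bystander: wooden brush 170 mm long, lying flat. Loose; leave alone. Origin: centre of its underside.
Not all that is in view belongs to the job. Of the things that look like the scraper, take the one that is farthest to the robot's left at the start.

How it is judged:
On the way, in this order (a step that is already met when the one before it is completed fails the run):
1. all four chips lie in the tray (x of chip0 in the frame of station between -0.072 and 0.072 m and y of chip0 in the frame of station between -0.186 and -0.084 m and z of chip0 in the frame of station between 0 and 0.034 m and x of chip1 in the frame of station between -0.072 and 0.072 m and y of chip1 in the frame of station between -0.186 and -0.084 m and z of chip1 in the frame of station between 0 and 0.034 m and x of chip2 in the frame of station between -0.072 and 0.072 m and y of chip2 in the frame of station between -0.186 and -0.084 m and z of chip2 in the frame of station between 0 and 0.034 m and x of chip3 in the frame of station between -0.072 and 0.072 m and y of chip3 in the frame of station between -0.186 and -0.084 m and z of chip3 in the frame of station between 0 and 0.034 m), for 0.2 s.
2. the can's cap is pressed down by more than 6 of its 8 mm (value of joint cap above 0.006 m), for 0.1 s.
At the end, for the whole second after the job is handed in: All four chips lie in the tray (below the slab's top, inside its walls); the scraper stands upright (within 0.08 rad) and at rest on its mat, its centre within 45 mm of the mat's centre along each side; the cap is back up, within 1.5 mm (all of step 1 and x of scraper in the frame of mat between -0.045 and 0.045 m and y of scraper in the frame of mat between -0.045 and 0.045 m and z of scraper in the frame of mat between 0.001 and 0.008 m and angle between scraper's own z axis and vertical below 0.08 rad and value of joint cap below 0.0015 m and linear speed of scraper below 0.02 m/s); the robot touches nothing.
It fails at once if a bystander is knocked or shifted by more than 15 mm (distance of any of cast, amber, bowl, jar, spatula, brush from where it was at the start of the episode above 0.015 m).
It fails at once if the fingers touch a chip (the chips are to be moved with the scraper) (contact force between the fingers and chip0 above 0.2 N or contact force between the fingers and chip1 above 0.2 N or contact force between the fingers and chip2 above 0.2 N or contact force between the fingers and chip3 above 0.2 N).
It fails at once if the cap is pressed while a chip is not yet in the tray (value of joint cap above 0.003 m and not ((x of chip0 in the frame of station between -0.072 and 0.072 m and y of chip0 in the frame of station between -0.186 and -0.084 m and z of chip0 in the frame of station between 0 and 0.034 m) and (x of chip1 in the frame of station between -0.072 and 0.072 m and y of chip1 in the frame of station between -0.186 and -0.084 m and z of chip1 in the frame of station between 0 and 0.034 m) and (x of chip2 in the frame of station between -0.072 and 0.072 m and y of chip2 in the frame of station between -0.186 and -0.084 m and z of chip2 in the frame of station between 0 and 0.034 m) and (x of chip3 in the frame of station between -0.072 and 0.072 m and y of chip3 in the frame of station between -0.186 and -0.084 m and z of chip3 in the frame of station between 0 and 0.034 m))).
It fails at once if the cap is pushed harder than 35 N (contact force between cap and anything else above 35 N).
It also fails if it takes over 72 s, if anything falls off the work surface, if the arm or the gripper's body presses on something with over 40 N, if the wrist force passes 120 N, or if a joint passes its speed limit or range.

## Working session

There is one attempt and no reset: what is moved stays moved. The work goes in short steps, Python scripts to look and compute and a tool call to move; the robot and the scene stay as the last step left them, time stands still between calls to the robot, and variables do not carry over. Pictures are saved under pics/ and viewed, at most 10 in all, crops included, and the job is handed in when it is done.

Besides the shell and the picture viewer there is one more tool, called after ">>>" as name(argument=value, ...) on one line, values as JSON. servo_tool: Moves the arm, as the interface text tells. Shifts and turns lie within -1 to 1; 1 stands for 200 mm of shift or pi rad of turn. Its arguments: {"type":"object","properties":{"moves":{"type":"array","items":{"type":"array"}},"grip_force":{"type":"number"}},"required":["moves"]}

```bash
mkdir -p pics; ls; cat > h.py <<'E'
import numpy as np,cv2
from rig import ctrl
def grab(n):
    d=ctrl.read_camera(n); np.savez('/tmp/%s.npz'%n,**{k:np.asarray(v) for k,v in d.items()}); return d
def load(n): return dict(np.load('/tmp/%s.npz'%n))
def cloud(d):
    K,P,z=d['K'],d['pose'],d['z_map']
    v,u=np.mgrid[:z.shape[0],:z.shape[1]]
    c=np.stack([(u-K[0,2])/K[0,0]*z,-(v-K[1,2])/K[1,1]*z,-z],-1)
    return c@P[:3,:3].T+P[:3,3]
E
python3 - <<'E'
from h import *
for n in ('top','side'):
    d=grab(n); cv2.imwrite('pics/%s0.png'%n,d['frame']); print(n,d['K'].round(1).tolist(),d['pose'].round(3).tolist(),[k for k in d])
print(ctrl.read_state())
E
```

```text
pics
top [[507.7, 0.0, 315.7], [0.0, 507.7, 233.6], [0.0, 0.0, 1.0]] [[0.023, 0.998, -0.066, 0.426], [-1.0, 0.024, 0.012, -0.036], [0.013, 0.066, 0.998, 1.444], [0.0, 0.0, 0.0, 1.0]] ['frame', 'z_map', 'K', 'pose']
side [[433.6, 0.0, 321.3], [0.0, 433.6, 239.6], [0.0, 0.0, 1.0]] [[-0.83, 0.386, -0.403, 0.045], [-0.558, -0.546, 0.625, 0.677], [0.021, 0.744, 0.668, 0.924], [0.0, 0.0, 0.0, 1.0]] ['frame', 'z_map', 'K', 'pose']
{'clock': 0.1, 'qpos': array([ 1.17081921,  0.68989068, -0.19452189,  1.56623736,  0.15732158,
        0.90253203, -0.21511187]), 'joint_velocities': array([-1.61399838e-03, -2.95962381e-03, -6.06533234e-04, -1.68413834e-03,
        9.07040803e-04,  3.43178780e-04,  6.74091564e-05]), 'effort': array([-2.77804735e-03, -5.28500462e+01, -1.27141122e+00, -1.53836060e+01,
       -5.25876344e-02,  2.01436691e-03, -6.43854463e-06]), 'tcp_pos': array([ 0.26240007, -0.56661356,  0.2379969 ]), 'ee_rot': array([-7.98942015e-04,  9.76562901e-01,  2.15230576e-01, -2.49459728e-04]), 'force': array([0.62228045, 0.33918009, 0.33958566]), 'torque': array([ 0.02504238, -0.06927415,  0.012525  ]), 'grip_force': 0.0, 'width': 1.0007988137037125}
```

View pics/top0.png

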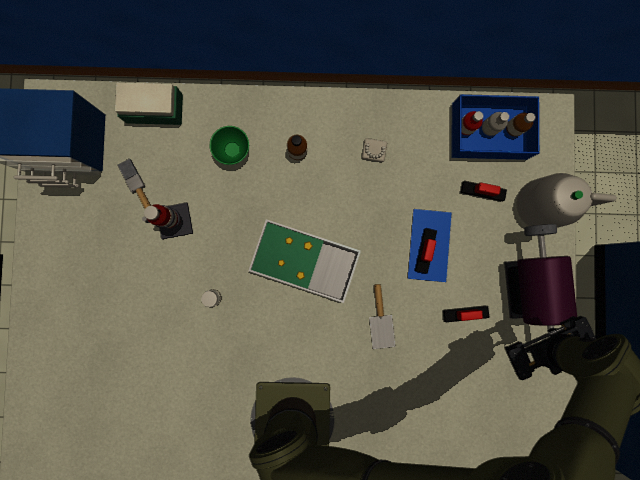

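View pics/side0.png

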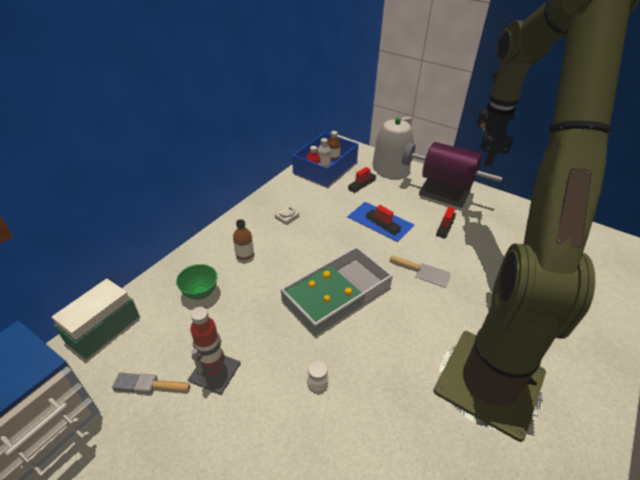

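The top view shows the slab near (285,250) with its chips, the tray at (332,272), and the can cap near (152,212). Of the three red-handled blocks, the one farthest left is on the mat at (427,250). The jar is at (210,298), the spatula at (380,320) and the brush at (135,180).

```bash
cat > meas.py <<'E'
from h import *
def rect(pts):
    (c,(w,h),a)=cv2.minAreaRect((pts[:,:2]*1000).astype(np.float32)); return np.round(c,1),round(w,1),round(h,1),round(a,1)
d=load('top'); P=cloud(d); f=d['frame']; hsv=cv2.cvtColor(f,cv2.COLOR_BGR2HSV)
def box(x0,y0,x1,y1):
    m=np.zeros(f.shape[:2],bool); m[y0:y1,x0:x1]=1; return m
H,S,V=[hsv[...,i].astype(int) for i in range(3)]
def rep(n,m):
    p=P[m]; print(n,m.sum(),'rect',rect(p),'mean',p.mean(0).round(4),'z',np.percentile(p[:,2],[5,50,95]).round(4))
red=((H<8)|(H>172))&(S>150)&(V>90)
rep('handle',red&box(400,205,455,285))
rep('foot',(V<60)&box(412,222,442,280)&(P[...,2]>.015))
rep('mat',(H>100)&(H<120)&(S>120)&box(400,200,460,290))
g=(H>60)&(H<90)&(S>100)&box(240,210,370,310)
rep('slab',g&(abs(P[...,2]-.04)<.008))
rep('wallsall',box(240,210,370,310)&(P[...,2]>.03))
y=(H>15)&(H<32)&(S>150)&(V>120)&box(250,220,330,290)
n,l,st,c=cv2.connectedComponentsWithStats(y.astype(np.uint8))
for i in range(1,n):
    if st[i,4]>5: rep('chip',l==i)
w=(S<60)&(V>140)&box(135,195,175,225)&(P[...,2]>.15)
rep('cap',w)
rep('canany',box(135,195,200,245)&(P[...,2]>.12))
rep('base',box(135,195,200,245)&(V<90)&(abs(P[...,2]-.01)<.006))
d=load('side');P=cloud(d);f=d['frame'];hsv=cv2.cvtColor(f,cv2.COLOR_BGR2HSV);H,S,V=[hsv[...,i].astype(int) for i in range(3)]
rep('cap side',(S<70)&(V>120)&box(185,302,215,325)&(P[...,2]>.15))
red=((H<8)|(H>172))&(S>150)&(V>90)
rep('handle side',red&box(370,200,400,225))
rep('mat side',(H>100)&(H<120)&(S>120)&box(340,195,420,242)&(P[...,2]<.02))
rep('walls side',box(275,245,395,335)&(P[...,2]>.03)&(P[...,2]<.07))
E
python3 meas.py; python3 - <<'E'
import cv2
a=cv2.imread('pics/top0.png');b=cv2.imread('pics/side0.png')
z=lambda i,x,y:cv2.resize(i[y:y+100,x:x+130],(390,300),interpolation=2)
import numpy as np
cv2.imwrite('pics/c0.png',np.vstack([np.hstack([z(a,110,170),z(a,240,210)]),np.hstack([z(b,150,295),z(a,370,200)])]))
E
```

```text
handle 166 rect (array([ 468. , -207.2]), 57.3, 347.5, 4.6) mean [ 0.4799 -0.3619  0.0739] z [0.0612 0.0657 0.0703]
foot 406 rect (array([ 480.6, -362.7]), 35.2, 124.4, 78.4) mean [ 0.4795 -0.3585  0.0275] z [0.0179 0.0245 0.0548]
mat 2067 rect (array([ 507., -238.]), 389.7, 199.6, 85.6) mean [ 0.4995 -0.378   0.0102] z [-0.0013  0.0039  0.0097]
slab 2703 rect (array([458. ,  25.3]), 163.0, 137.4, 72.9) mean [0.4577 0.0271 0.04  ] z [0.0353 0.04   0.045 ]
wallsall 3710 rect (array([443.7, -22.3]), 275.8, 149.8, 72.8) mean [0.4551 0.0156 0.0659] z [0.0355 0.0411 0.0534]
chip 24 rect (array([498.2,  21.8]), 11.4, 13.9, 2.9) mean [0.4981 0.0213 0.0524] z [0.0486 0.0523 0.0573]
chip 34 rect (array([459.7, -32.5]), 68.5, 16.5, 0.9) mean [ 0.4831 -0.0315  0.0925] z [0.0468 0.0514 0.0561]
chip 20 rect (array([435.6,  40.8]), 12.1, 12.2, 20.7) mean [0.4361 0.041  0.0532] z [0.0501 0.0534 0.0563]
chip 30 rect (array([403.9, -12.9]), 15.4, 13.6, 46.4) mean [ 0.4036 -0.0125  0.0522] z [0.0484 0.0521 0.0559]
cap 128 rect (array([482.9, 165.8]), 419.1, 29.5, 70.1) mean [0.5476 0.3455 0.2332] z [0.2203 0.2234 0.2276]
canany 590 rect (array([498.6, 174.5]), 445.6, 58.1, 74.0) mean [0.5417 0.3302 0.2172] z [0.1254 0.1851 0.2267]
base 552 rect (array([565.6, 372.9]), 133.0, 132.2, 11.7) mean [0.544  0.3364 0.0101] z [0.0054 0.0103 0.0144]
cap side 191 rect (array([308. , 514.1]), 33.2, 616.8, 55.2) mean [0.5435 0.3502 0.2267] z [0.2192 0.2233 0.2254]
handle side 198 rect (array([255. , 140.5]), 50.8, 1150.1, 23.9) mean [ 0.4731 -0.3512  0.0586] z [0.0332 0.0579 0.0682]
mat side 686 rect (array([ 493.2, -378.1]), 114.8, 198.8, 87.0) mean [ 0.4938 -0.3686  0.0051] z [0.0017 0.0051 0.0083]
walls side 3599 rect (array([441. , -25.1]), 280.2, 155.2, 73.1) mean [0.4478 0.0071 0.0425] z [0.0347 0.0413 0.0518]
```

View pics/c0.png

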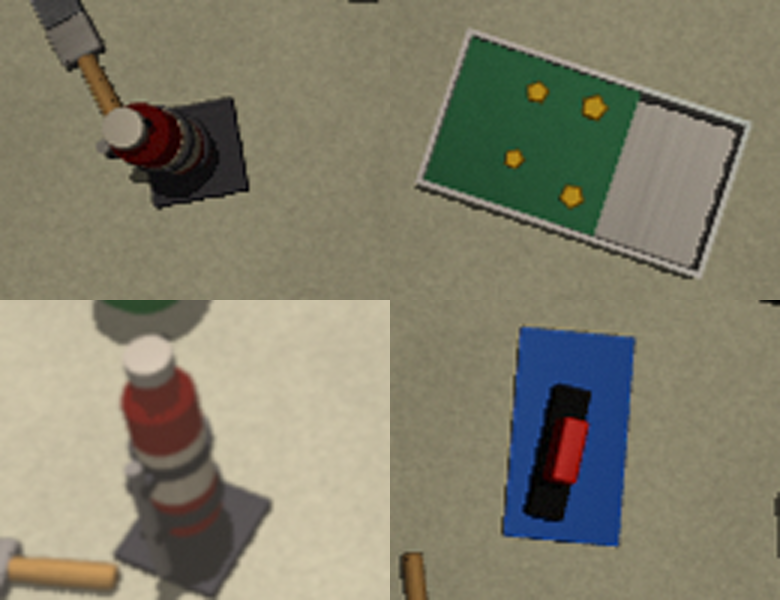

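The crop shows the cap at top-view pixel (152,212), next to the brush. The four chips are on the slab, the tray is clear, and the scraper is upright on the mat at (427,250). The huge rectangles came from pixels with no depth, so I'll drop those and refine.

```bash
cat > meas2.py <<'E'
from h import *
def load2(n):
    d=load(n);P=cloud(d);P[d['z_map']<=0]=np.nan;P[P[...,2]>.4]=np.nan
    h=cv2.cvtColor(d['frame'],cv2.COLOR_BGR2HSV).astype(int);return d,P,h[...,0],h[...,1],h[...,2]
def box(x0,y0,x1,y1):
    m=np.zeros((480,640),bool); m[y0:y1,x0:x1]=1; return m
def ray(d,m,z):  # cast mask pixels on plane z
    v,u=np.nonzero(m);K,T=d['K'],d['pose']
    c=np.stack([(u-K[0,2])/K[0,0],-(v-K[1,2])/K[1,1],-np.ones(len(u))],-1)@T[:3,:3].T
    return T[:3,3]+c*((z-T[2,3])/c[:,2])[:,None]
def rect(n,p):
    (c,s,a)=cv2.minAreaRect((p[:,:2]*1000).astype(np.float32)); print(n,len(p),'rect',np.round(c,1),np.round(s,1),round(a,1),'mean',(p[:,:2].mean(0)*1000).round(1))
if __name__=='__main__':
    for n in('top','side'):
        d,P,H,S,V=load2(n);Z=P[...,2];t=n=='top';print(n)
        red=((H<8)|(H>172))&(S>150)&(V>60)
        b=box(400,205,455,285) if t else box(365,198,405,228)
        rect('handle top',ray(d,red&b&(Z>.058),.066))
        b=box(400,200,460,290) if t else box(340,195,420,242)
        rect('mat',ray(d,(H>100)&(H<120)&(S>120)&b,.004))
        b=box(412,222,442,280) if t else box(360,200,410,240)
        rect('foot',ray(d,(V<60)&b&(Z>.015)&(Z<.035),.024))
        b=box(240,210,370,310) if t else box(275,245,395,335)
        w=b&(Z>.03)&(Z<.07); rect('rim',ray(d,w,.05))
        g=(H>55)&(H<95)&(S>90)&b&(abs(Z-.04)<.012); rect('slab',ray(d,g,.04))
        y=((H>12)&(H<35)&(S>150)&(V>110)&b).astype(np.uint8)
        k,l,st,c=cv2.connectedComponentsWithStats(y)
        for i in range(1,k):
            if st[i,4]>8: rect('chip',ray(d,l==i,.05))
        b=box(135,195,175,228) if t else box(185,302,215,328)
        m=(S<70)&(V>110)&b&(Z>.212); zc=np.nanmedian(Z[m]);rect('cap z%.4f'%zc,ray(d,m,zc)); print(np.nanpercentile(Z[m],[10,25,50,75,90]).round(4))
E
python3 meas2.py
```

```text
top
handle top 175 rect [ 480.4 -363.2] [22.5 58.4] 77.9 mean [ 480.4 -363.1]
mat 2067 rect [ 495.9 -377.2] [108.4 199. ] 85.9 mean [ 499.7 -379.4]
foot 348 rect [ 480.4 -362.2] [ 36.1 124.3] 77.3 mean [ 479.3 -359.4]
rim 3647 rect [443.3 -22.2] [274.9 149.6] 72.9 mean [455.5  16.2]
slab 2725 rect [457.6  25.3] [162.7 137.7] 72.9 mean [457.5  26.9]
chip 26 rect [498.3  21.8] [11.  13.7] 1.4 mean [498.3  21.8]
chip 37 rect [485.8 -32. ] [16.5 16.5] 1.4 mean [485.5 -31.5]
chip 22 rect [436.1  40.7] [13.7 10.9] 1.6 mean [436.7  41.2]
chip 32 rect [403.2 -12.1] [15.5 15.4] 46.5 mean [403.2 -12.1]
cap z0.2234 140 rect [548.2 348.7] [29.2 30.4] 47.2 mean [548.4 348.7]
[0.2207 0.2219 0.2234 0.2255 0.2266]
side
handle top 97 rect [ 473.6 -357.7] [28.8 63.9] 73.7 mean [ 474.8 -358. ]
mat 700 rect [ 493.9 -377.8] [106.1 196.1] 85.6 mean [ 494.2 -370.2]
foot 178 rect [ 475.  -356.2] [ 39.1 124.6] 77.6 mean [ 468.9 -351.6]
rim 3599 rect [437.3 -18.4] [285.1 162.9] 72.8 mean [444.4  12.8]
slab 1689 rect [459.6  19.7] [153.2 127.5] 72.5 mean [458.6  27.5]
chip 46 rect [480.7 -29.2] [19.5 26.6] 35.1 mean [482.1 -29.7]
chip 35 rect [494.4  23.6] [13.6 21.8] 35.0 mean [494.9  22.8]
chip 46 rect [401.4 -11. ] [18.8 21.8] 31.7 mean [400.8 -11.4]
chip 35 rect [433.9  41.5] [13.2 20.6] 33.6 mean [433.6  42.2]
cap z0.2233 195 rect [545.9 348.4] [32.8 35.2] 53.4 mean [545.6 348.6]
[0.2211 0.2221 0.2233 0.2242 0.2251]
```

>>> servo_tool(moves=[[[0,0.1,0],[0,0,-0.0346],1],[[0,0.125,0],[0,0,-0.0346],1],[[0,0.125,0],[0,0,-0.0346],1],[[0,0.125,0],[0,0,-0.0346],1],[[0,0.125,0],[0,0,-0.0346],1],[[0,0.125,0],[0,0,-0.0346],1],[[0,0.125,0],[0,0,0],1],[[0.05,0.125,0],[0,0,0],1],[[0.125,0.03,0],[0,0,0],1],[[0.125,0,0],[0,0,0],1],[[0.125,0,0],[0,0,0],1],[[0.125,0,0],[0,0,0],1]])

```text
clock: 1.1
tcp_pos: [0.3737, -0.3656, 0.2387]
ee_rot: [-0.0, 0.994, -0.109, -0.0]
force: [-0.4, -1.2, 0.3]
width: 1.0
grip_force: 0.0
```

>>> servo_tool(moves=[[[0.125,0.01,0],[0,0,0],1],[[0.125,0,-0.1],[0,0,0],1],[[0.125,0,-0.1],[0,0,0],1],[[0.1,0,-0.1],[0,0,0],1],[[0.04,0,-0.1],[0,0,0],1],[[0,0,-0.1],[0,0,0],1],[[0,0,0],[0,0,0],1],[[0,0,0],[0,0,0],1]])

```text
clock: 1.77
tcp_pos: [0.4747, -0.3636, 0.1378]
ee_rot: [-0.001, 0.994, -0.109, -0.002]
force: [0.2, 0.4, -0.2]
width: 1.003
grip_force: 0.0
```

```bash
python3 - <<'E'
from meas2 import *
d=grab('wrist');cv2.imwrite('pics/w1.png',d['frame']);d,P,H,S,V=load2('wrist')
red=((H<8)|(H>172))&(S>150)&(V>60);Z=P[...,2]
m=red&(Z>.055)&(Z<.08);rect('handle',ray(d,m,.066));print(np.nanmedian(Z[m]))
print(ctrl.read_state()['tcp_pos'],ctrl.read_state()['ee_rot'])
E
```

```text
handle 3469 rect [ 401.1 -394.5] [233.6  48. ] 20.1 mean [ 476.7 -368.7]
0.06569297989786269
[ 0.47527171 -0.36437195  0.13901023] [ 6.60663355e-05  9.94013807e-01 -1.09253950e-01 -3.47897838e-04]
```

View pics/w1.png

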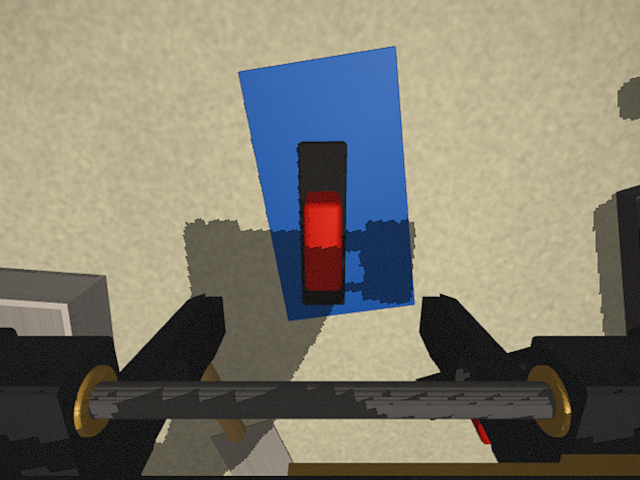

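The wrist view shows the handle at (322,245), centred between the fingers and lined up with them. I'll go down and grip.

>>> servo_tool(moves=[[[0.027,0.005,-0.05],[0,0,0],1],[[0,0,-0.1],[0,0,0],1],[[0,0,-0.1],[0,0,0],1],[[0,0,-0.1],[0,0,0],1],[[0,0,-0.1],[0,0,0],1],[[0,0,-0.06],[0,0,0],1],[[0,0,-0.02],[0,0,0],1],[[0,0,0],[0,0,0],1],[[0,0,0],[0,0,0],1]])

```text
clock: 2.57
tcp_pos: [0.4817, -0.3636, 0.0336]
ee_rot: [0.0, 0.994, -0.109, 0.001]
force: [-0.4, 0.0, 0.4]
width: 1.002
grip_force: 0.0
```

>>> servo_tool(moves=[[[0,0,0],[0,0,0],0.15],[[0,0,0],[0,0,0],0],[[0,0,0],[0,0,0],0],[[0,0,0],[0,0,0],0],[[0,0,0],[0,0,0],0],[[0,0,0],[0,0,0],0],[[0,0,0],[0,0,0],0],[[0,0,0],[0,0,0],0],[[0,0,0],[0,0,0],0]], grip_force=45)

```text
clock: 3.32
tcp_pos: [0.4811, -0.3631, 0.0327]
ee_rot: [0.0, 0.994, -0.109, -0.0]
force: [-0.5, -0.4, 0.5]
width: 0.34
grip_force: 0.0
```

>>> servo_tool(moves=[[[0,0,0],[0,0,0],0],[[0,0,0],[0,0,0],0],[[0,0,0],[0,0,0],0],[[0,0,0],[0,0,0],0],[[0,0,0],[0,0,0],0],[[0,0,0],[0,0,0],0]])

```text
clock: 3.82
tcp_pos: [0.4811, -0.3632, 0.0327]
ee_rot: [0.0, 0.994, -0.109, 0.0]
force: [-0.0, -0.5, -0.4]
width: 0.272
grip_force: 45.0
```

>>> servo_tool(moves=[[[0,0,0.05],[0,0,0],0],[[0,0,0.1],[0,0,0],0],[[0,0,0.1],[0,0,0],0],[[0,0,0.1],[0,0,0],0],[[0,0,0.1],[0,0,0],0],[[0,0.06,0.08],[0,0,0],0],[[0,0.125,0],[0,0,-0.008],0],[[0,0.125,0],[0,0,-0.008],0],[[0,0.125,0],[0,0,-0.0096],0],[[0,0.125,0],[0,0,0],0],[[0,0.125,0],[0,0,0],0],[[0,0.125,0],[0,0,0],0]])

```text
clock: 4.82
tcp_pos: [0.4809, -0.1995, 0.1393]
ee_rot: [-0.0, 0.989, -0.149, 0.0]
force: [0.7, -0.0, -1.1]
width: 0.266
grip_force: 45.0
```

>>> servo_tool(moves=[[[0,0.125,0],[0,0,0],0],[[0,0.125,0],[0,0,0],0],[[0,0.125,0],[0,0,0],0],[[0,0.125,0],[0,0,0],0],[[0,0.125,0],[0,0,0],0],[[-0.01,0.125,0],[0,0,0],0],[[-0.01,0.125,0],[0,0,0],0],[[-0.01,0.125,0],[0,0,0],0],[[0,0.125,0],[0,0,0],0],[[0,0.1,0],[0,0,0],0],[[0,0.05,0],[0,0,0],0],[[0,0,0],[0,0,0],0]])

```text
clock: 5.82
tcp_pos: [0.4751, 0.0569, 0.139]
ee_rot: [-0.001, 0.989, -0.146, -0.0]
force: [-0.6, -0.2, -2.0]
width: 0.267
grip_force: 45.0
```

>>> servo_tool(moves=[[[-0.007,0.06,0],[0,0,-0.0015],0],[[0,0.035,0],[0,0,0],0],[[0,0,-0.06],[0,0,0],0],[[0,0,-0.08],[0,0,0],0],[[0,0,-0.05],[0,0,0],0],[[0,0,0],[0,0,0],0],[[0,0,0],[0,0,0],0]])

```text
clock: 6.4
tcp_pos: [0.4735, 0.0717, 0.1006]
ee_rot: [0.0, 0.988, -0.152, -0.0]
force: [-0.7, 0.2, -1.4]
width: 0.269
grip_force: 45.0
```

```bash
python3 - <<'E'
from h import *
a=grab('side')['frame'];b=grab('top')['frame'];w=grab('wrist')['frame']
z=lambda i,x,y:cv2.resize(i[y:y+100,x:x+130],(390,300),interpolation=2)
cv2.imwrite('pics/c2.png',np.vstack([np.hstack([z(a,270,240),z(b,240,210)]),cv2.resize(w,(780,300))]))
print(ctrl.read_state()['tcp_pos'],ctrl.read_state()['ee_rot'])
E
```

```text
[0.47425768 0.07241249 0.10142076] [-3.48381340e-05  9.88448514e-01 -1.51555756e-01  6.21402809e-04]
```

View pics/c2.png

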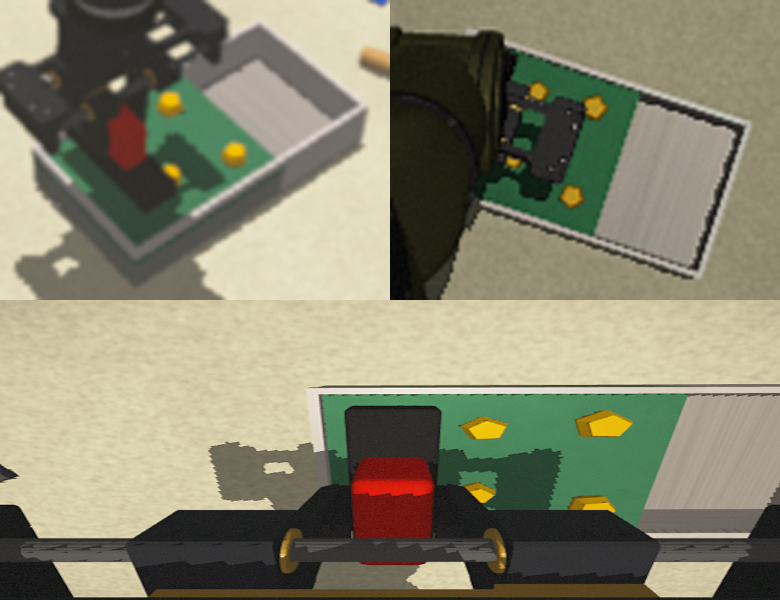

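The views show the raised foot parallel to the slab, between the +y lip and the chips and clear of both.

>>> servo_tool(moves=[[[-0.006,0,-0.05],[0,0,0],0],[[0,0,-0.05],[0,0,0],0],[[0,0,-0.03],[0,0,0],0],[[0,0,-0.015],[0,0,0],0],[[0,0,0],[0,0,0],0],[[0,0,0],[0,0,0],0]])

```text
clock: 7.05
tcp_pos: [0.4725, 0.0728, 0.0717]
ee_rot: [0.0, 0.989, -0.151, -0.0]
force: [-0.2, 1.1, -1.8]
width: 0.269
grip_force: 45.0
```

>>> servo_tool(moves=[[[0,0,-0.008],[0,0,0],0],[[0,0,0],[0,0,0],0],[[0,0,0],[0,0,0],0]])

```text
clock: 7.3
tcp_pos: [0.4727, 0.0729, 0.0703]
ee_rot: [-0.0, 0.989, -0.151, 0.0]
force: [-0.5, 0.4, -1.4]
width: 0.269
grip_force: 45.0
```

>>> servo_tool(moves=[[[-0.0103,-0.0335,0],[0,0,0],0],[[-0.0103,-0.0335,0],[0,0,0],0],[[-0.0103,-0.0335,0],[0,0,0],0],[[-0.0103,-0.0335,0],[0,0,0],0],[[-0.0103,-0.0335,0],[0,0,0],0],[[-0.0103,-0.0335,0],[0,0,0],0],[[-0.0103,-0.0335,0],[0,0,0],0],[[-0.0103,-0.0335,0],[0,0,0],0],[[-0.0103,-0.0335,0],[0,0,0],0],[[-0.0103,-0.0335,0],[0,0,0],0]])

```text
clock: 8.13
tcp_pos: [0.4518, 0.0052, 0.0702]
ee_rot: [-0.0, 0.989, -0.151, 0.0]
force: [0.0, -0.3, -1.8]
width: 0.27
grip_force: 45.0
```

>>> servo_tool(moves=[[[-0.0103,-0.0335,0],[0,0,0],0],[[-0.0103,-0.0335,0],[0,0,0],0],[[-0.0103,-0.0335,0],[0,0,0],0],[[-0.0103,-0.0335,0],[0,0,0],0],[[-0.0103,-0.0335,0],[0,0,0],0],[[-0.0103,-0.0335,0],[0,0,0],0],[[-0.0103,-0.0335,0],[0,0,0],0],[[-0.0103,-0.0335,0],[0,0,0],0],[[-0.0103,-0.0335,0],[0,0,0],0],[[-0.0103,-0.0335,0],[0,0,0],0],[[-0.0103,-0.0335,0],[0,0,0],0],[[0,0,0],[0,0,0],0]])

```text
clock: 9.13
tcp_pos: [0.4286, -0.0696, 0.0702]
ee_rot: [0.001, 0.988, -0.152, -0.0]
force: [-0.2, -0.4, -1.9]
width: 0.269
grip_force: 45.0
```

```bash
python3 - <<'E'
from h import *
a=grab('side')['frame'];w=grab('wrist')['frame']
z=lambda i,x,y:cv2.resize(i[y:y+100,x:x+130],(390,300),interpolation=2)
cv2.imwrite('pics/c3.png',np.hstack([z(a,270,240),cv2.resize(w,(400,300))]))
E
```

```text
(no output)
```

View pics/c3.png

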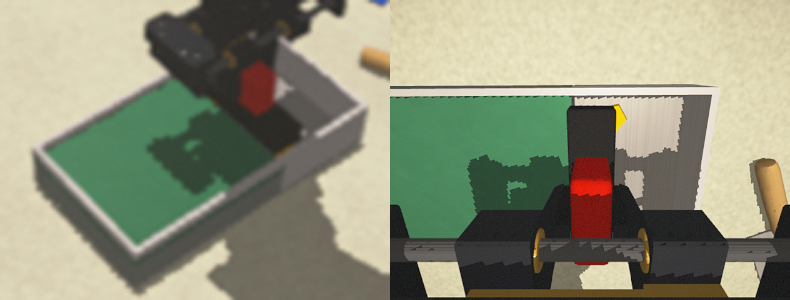

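The slab is clear behind the foot, and one chip shows in the tray at (620,117). I'll lift to see the others.

>>> servo_tool(moves=[[[0,0,0.05],[0,0,0],0],[[0,0,0.1],[0,0,0],0],[[0,0,0.1],[0,0,0],0],[[0,-0.1,0.1],[0,0,0],0],[[0.05,-0.125,0],[0,0,0.008],0],[[0.05,-0.125,0],[0,0,0.009],0],[[0.05,-0.125,0],[0,0,0.009],0],[[0.05,-0.125,0],[0,0,0],0],[[0.05,-0.125,0],[0,0,0],0],[[0.05,-0.125,0],[0,0,0],0]])

```text
clock: 10.07
tcp_pos: [0.4896, -0.2383, 0.1401]
ee_rot: [-0.0, 0.994, -0.11, -0.0]
force: [0.3, 0.3, -2.1]
width: 0.267
grip_force: 45.0
```

```bash
python3 - <<'E'
from meas2 import *
for n in('top','side'):
    d=grab(n);d,P,H,S,V=load2(n)
    b=box(240,210,370,310) if n=='top' else box(275,245,395,335)
    y=((H>12)&(H<35)&(S>130)&(V>60)&b).astype(np.uint8)
    k,l,st,c=cv2.connectedComponentsWithStats(y)
    for i in range(1,k):
        if st[i,4]>8:
            p=ray(d,l==i,.014).mean(0)-[.4585,.028,0];print(n,st[i,4],c[i].round(),'st xy',(p[0]*.956-p[1]*.294).round(3),(p[0]*.294+p[1]*.956).round(3),'z',np.nanmedian(P[l==i][:,2]))
    z=lambda i,x,y:cv2.resize(i[y:y+100,x:x+130],(390,300),interpolation=2)
    im=z(d['frame'],*((270,240) if n=='side' else (240,210)));o=im if n=='top' else np.hstack([o,im])
cv2.imwrite('pics/c4.png',o);print(ctrl.read_state()['tcp_pos'])
E
```

```text
top 85 [328. 252.] st xy 0.044 -0.11 z 0.01862498075329122
top 29 [317. 274.] st xy -0.025 -0.098 z 0.021830675402573885
top 45 [319. 284.] st xy -0.049 -0.114 z 0.01782871751392001
side 51 [343. 270.] st xy 0.047 -0.119 z 0.018181415272430224
side 18 [364. 289.] st xy -0.043 -0.119 z 0.018888898579987046
[ 0.49084372 -0.24284623  0.14035315]
```

View pics/c4.png

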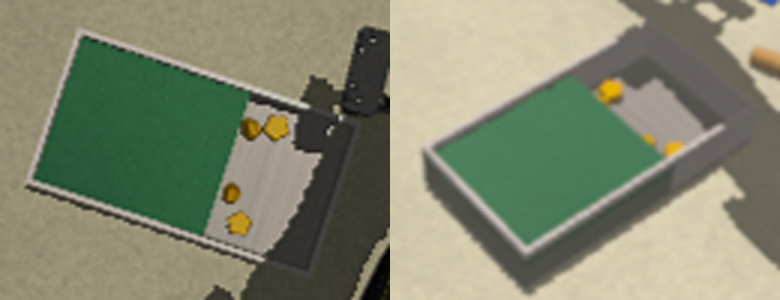

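All four chips are in the tray, at top-view pixels near (323,252), (332,252), (317,274) and (319,284). Next I'll put the scraper back on the mat.

>>> servo_tool(moves=[[[0.01,-0.125,0],[0,0,0],0],[[0.01,-0.125,0],[0,0,0],0],[[0,-0.125,0],[0,0,0],0],[[0,-0.125,0],[0,0,0],0],[[0,-0.1,0],[0,0,0],0],[[0,-0.06,-0.06],[0,0,0],0],[[0,0,-0.1],[0,0,0],0],[[0,0,-0.1],[0,0,0],0],[[0,0,-0.1],[0,0,0],0],[[0,0,-0.08],[0,0,0],0],[[0,0,-0.04],[0,0,0],0],[[0,0,0],[0,0,0],0]])

```text
clock: 11.17
tcp_pos: [0.4921, -0.3672, 0.0415]
ee_rot: [-0.002, 0.994, -0.11, -0.002]
force: [-0.2, 0.5, -0.9]
width: 0.269
grip_force: 45.0
```

>>> servo_tool(moves=[[[0,-0.02,0],[0,0,0],0],[[0,-0.015,-0.015],[0,0,0],0],[[0,0,-0.01],[0,0,0],0],[[0,0,-0.005],[0,0,0],0],[[0,0,0],[0,0,0],0],[[0,0,0],[0,0,0],0]])

```text
clock: 11.67
tcp_pos: [0.4934, -0.3768, 0.0385]
ee_rot: [0.0, 0.994, -0.111, 0.0]
force: [0.2, -0.7, -1.4]
width: 0.264
grip_force: 45.0
```

>>> servo_tool(moves=[[[0,0,-0.01],[0,0,0],0],[[0,0,-0.01],[0,0,0],0],[[0,0,-0.007],[0,0,0],0],[[0,0,0],[0,0,0],0],[[0,0,0],[0,0,0],0]])

```text
clock: 12.08
tcp_pos: [0.4933, -0.3767, 0.0327]
ee_rot: [-0.0, 0.994, -0.111, -0.0]
force: [0.7, 0.1, 0.1]
width: 0.269
grip_force: 45.0
```

Force has dropped from -1.4 to 0.1, so the scraper's weight is on the mat. I'll open the gripper and rise.

>>> servo_tool(moves=[[[0,0,0],[0,0,0],0.5],[[0,0,0],[0,0,0],0.8],[[0,0,0],[0,0,0],0.8],[[0,0,0],[0,0,0],0.8],[[0,0,0],[0,0,0],0.8],[[0,0,0],[0,0,0],0.8],[[0,0,0],[0,0,0],0.8],[[0,0,0.05],[0,0,0],0.8],[[0,0,0.1],[0,0,0],0.8],[[0,0,0.15],[0,0,0],0.8],[[0,0,0.15],[0,0,0],0.8],[[0,0,0.15],[0,0,0],0.8]])

```text
clock: 13.08
tcp_pos: [0.493, -0.3767, 0.1546]
ee_rot: [0.0, 0.994, -0.111, -0.0]
force: [0.1, -0.3, 0.6]
width: 0.799
grip_force: 0.0
```

>>> servo_tool(moves=[[[0,0,0.15],[0,0,0],0],[[0,0,0.15],[0,0,0],0],[[0,0,0.15],[0,0,0],0],[[0,0,0.15],[0,0,0],0],[[0,0.06,0.1],[0,0,0],0],[[0,0.125,0.05],[0,0,0],0],[[0,0.15,0],[0,0,0],0],[[0,0.15,0],[0,0,0],0],[[0,0.15,0],[0,0,0],0],[[0,0.15,0],[0,0,0],0],[[0,0.15,0],[0,0,0],0],[[0,0.15,0],[0,0,0],0]])

```text
clock: 14.08
tcp_pos: [0.4928, -0.1584, 0.3036]
ee_rot: [0.0, 0.994, -0.111, 0.0]
force: [-0.2, 0.6, -0.3]
width: 0.006
grip_force: 0.0
```

```bash
python3 - <<'E'
from meas2 import *
d=grab('top');d,P,H,S,V=load2('top');Z=P[...,2]
red=((H<8)|(H>172))&(S>150)&(V>60)
rect('handle',ray(d,red&box(400,205,455,285)&(Z>.058),.066));rect('foot',ray(d,(V<60)&box(400,215,452,285)&(Z>.015)&(Z<.035),.024))
print(ctrl.read_state()['tcp_pos'])
E
```

```text
handle 178 rect [ 493.  -374.7] [22.7 59.1] 77.4 mean [ 492.9 -374.5]
foot 345 rect [ 493.3 -373.5] [ 36.1 124.5] 77.3 mean [ 491.7 -370.8]
[ 0.49333256 -0.15052766  0.30345246]
```

The scraper is standing within 4 mm of the mat's centre. Next is the cap, at (547,348.6) with its top at 223 mm.

>>> servo_tool(moves=[[[0.025,0.15,0],[0,0,0],0],[[0.025,0.15,0],[0,0,0],0],[[0.025,0.15,0],[0,0,0],0],[[0.025,0.15,0],[0,0,0],0],[[0.025,0.15,0],[0,0,0],0],[[0.025,0.15,0],[0,0,0],0],[[0.025,0.15,0],[0,0,0],0],[[0.025,0.15,0],[0,0,0],0],[[0.025,0.15,0],[0,0,0],0],[[0.025,0.15,0],[0,0,0],0],[[0,0.15,0],[0,0,0],0],[[0,0.15,0],[0,0,0],0]])

```text
clock: 15.13
tcp_pos: [0.5432, 0.2013, 0.3034]
ee_rot: [-0.0, 0.994, -0.111, 0.0]
force: [0.1, -0.8, 0.4]
width: 0.006
grip_force: 0.0
```

>>> servo_tool(moves=[[[0,0.15,0],[0,0,0],0],[[0,0.15,0],[0,0,0],0],[[0,0.15,0],[0,0,0],0],[[0,0.1,0],[0,0,0],0],[[0,0.05,0],[0,0,0],0],[[0,0,0],[0,0,0],0],[[0,0,0],[0,0,0],0]])

```text
clock: 15.72
tcp_pos: [0.5434, 0.3189, 0.3029]
ee_rot: [0.001, 0.994, -0.111, 0.0]
force: [-0.2, -0.5, 0.8]
width: 0.004
grip_force: 0.0
```

>>> servo_tool(moves=[[[0.018,0.1,0],[0,0,0],0],[[0,0.048,0],[0,0,0],0],[[0,0,-0.08],[0,0,0],0],[[0,0,-0.08],[0,0,0],0],[[0,0,-0.08],[0,0,0],0],[[0,0,-0.06],[0,0,0],0],[[0,0,-0.03],[0,0,0],0],[[0,0,0],[0,0,0],0],[[0,0,0],[0,0,0],0]])

```text
clock: 16.47
tcp_pos: [0.5473, 0.349, 0.2371]
ee_rot: [0.0, 0.994, -0.111, 0.0]
force: [-0.1, 0.6, 0.7]
width: 0.004
grip_force: 0.0
```

```bash
python3 - <<'E'
from h import *
a=grab('side')['frame'];w=grab('wrist')['frame']
cv2.imwrite('pics/c5.png',np.hstack([cv2.resize(a[280:360,150:250],(375,300),interpolation=2),cv2.resize(w,(400,300))]))
s=ctrl.read_state();print(s['tcp_pos'],s['force'])
E
```

```text
[0.54756736 0.34973495 0.23781124] [0.42524609 0.10666022 0.42835174]
```

View pics/c5.png

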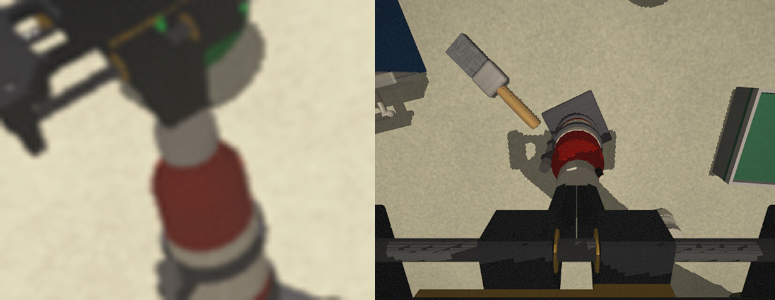

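The shut fingers are centred over the white cap: (578,180) in the wrist half of the picture, (187,140) in the side half. I'll press slowly and watch the force.

>>> servo_tool(moves=[[[0,0,-0.03],[0,0,0],0],[[0,0,-0.02],[0,0,0],0],[[0,0,-0.01],[0,0,0],0],[[0,0,-0.01],[0,0,0],0],[[0,0,-0.005],[0,0,0],0],[[0,0,0],[0,0,0],0]])

```text
clock: 17.07
tcp_pos: [0.5467, 0.3496, 0.222]
ee_rot: [0.0, 0.994, -0.111, -0.0]
force: [-1.6, -1.9, 4.2]
width: 0.007
grip_force: 2.1
```

>>> servo_tool(moves=[[[0,0,-0.005],[0,0,0],0],[[0,0,-0.005],[0,0,0],0],[[0,0,-0.005],[0,0,0],0],[[0,0,0],[0,0,0],0]])

```text
clock: 17.4
tcp_pos: [0.5466, 0.3497, 0.2191]
ee_rot: [0.0, 0.994, -0.111, -0.0]
force: [-3.1, -1.4, 6.5]
width: 0.008
grip_force: 3.3
```

>>> servo_tool(moves=[[[0,0,-0.005],[0,0,0],0],[[0,0,-0.005],[0,0,0],0],[[0,0,-0.005],[0,0,0],0],[[0,0,0],[0,0,0],0]])

```text
clock: 17.73
tcp_pos: [0.5467, 0.3497, 0.2165]
ee_rot: [0.0, 0.994, -0.111, -0.0]
force: [-2.8, -1.5, 8.2]
width: 0.005
grip_force: 4.3
```

>>> servo_tool(moves=[[[0,0,-0.003],[0,0,0],0],[[0,0,0],[0,0,0],0]])

```text
clock: 17.9
tcp_pos: [0.5467, 0.3497, 0.216]
ee_rot: [0.0, 0.994, -0.111, -0.0]
force: [-4.2, -2.0, 9.5]
width: 0.0
grip_force: 4.5
```

>>> servo_tool(moves=[[[0,0,-0.004],[0,0,0],0],[[0,0,0],[0,0,0],0]])

```text
clock: 18.07
tcp_pos: [0.5466, 0.3497, 0.2155]
ee_rot: [-0.0, 0.994, -0.111, -0.0]
force: [-3.5, -1.6, 9.0]
width: 0.007
grip_force: 4.7
```

>>> servo_tool(moves=[[[0,0,-0.004],[0,0,0],0],[[0,0,0],[0,0,0],0],[[0,0,0],[0,0,0],0]])

```text
clock: 18.32
tcp_pos: [0.5467, 0.3497, 0.2154]
ee_rot: [-0.0, 0.994, -0.111, 0.0]
force: [-4.9, -3.1, 13.5]
width: 0.004
grip_force: 7.0
```

The force rose to 13.5 N and z stopped changing, so the cap is on its stop. I'll retreat straight up.

>>> servo_tool(moves=[[[0,0,0.02],[0,0,0],0],[[0,0,0.05],[0,0,0],0],[[0,0,0.1],[0,0,0],0],[[0,0,0.1],[0,0,0],0],[[0,0,0.1],[0,0,0],0],[[0,0,0.1],[0,0,0],0],[[0,-0.1,0],[0,0,0],0],[[0,-0.1,0],[0,0,0],0],[[0,-0.1,0],[0,0,0],0],[[0,-0.1,0],[0,0,0],0],[[0,0,0],[0,0,0],0],[[0,0,0],[0,0,0],0]])

```text
clock: 19.32
tcp_pos: [0.5475, 0.2689, 0.3077]
ee_rot: [-0.0, 0.994, -0.112, 0.0]
force: [0.0, 0.2, -0.2]
width: 0.003
grip_force: 0.0
```

```bash
python3 - <<'E'
from meas2 import *
d=grab('side');d,P,H,S,V=load2('side');Z=P[...,2]
m=(S<70)&(V>110)&box(185,302,215,328)&(Z>.205);print(m.sum(),np.nanpercentile(Z[m],[10,25,50,75,90]).round(4))
y=((H>12)&(H<35)&(S>130)&(V>60)&box(275,245,395,335));print('chips side',y.sum(),ctrl.read_state()['tcp_pos'],ctrl.read_state()['force'])
E
```

```text
230 [0.2156 0.221  0.223  0.2239 0.2246]
chips side 80 [0.54706235 0.27057855 0.30762541] [0.60996166 0.94202152 0.37311064]
```

The cap is back up at 223 mm and the arm is clear of everything, so I'll hand in.

```bash
python3 -c "
from rig import ctrl
print(ctrl.hand_in())"
```

```text
the job is handed in; nothing more can be done
None
```

I handed the job in, though the judge returned no verdict: all four chips are in the tray, the scraper stands within 4 mm of its mat's centre, and the cap was pressed to its stop at about 13.5 N and is back up.

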